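Stack and press home the lid of an instrument case

ROBOT

A 7-joint arm with a two-finger parallel gripper is mounted at the origin on the work surface. World frame = base frame: x ahead of the robot, y to its left, z up, the work surface at z = 0. Lengths are in m, angles in rad, forces in N, time in s.
With the tool pointing down it reaches from about 0.4 to 0.85 m from the base axis. Payload 4.5 kg.
Tool frame: the origin (TCP) lies at the very end of the fingers, on their centre line; the grasp point (between the pads) lies behind it (arm.tcp_to_grasp is the z of the grasp point in the tool frame, in m); z points along the fingers, y is the direction in which the jaws open and shut (so a half turn about z gives the same grasp; the last joint's range is limited). The gripper opens to 88 mm and grips with 3 to 60 N. Pads are 18 mm wide; open, the fingers measure 123 mm over their backs; the gripper's body (75 mm by 187 mm) begins 45 mm behind the grasp point.
Start: joints at [-1.26, 0.689, -0.195, 1.565, 0.157, 0.902, -0.215], TCP at [0.171, 0.601, 0.239] pointing down, gripper open.
Joint ranges: [-3.01, 3.01], [-0.46, 2.08], [-1.47, 1.51], [0.13, 2.56], [-1, 4.14], [0.04, 2.09], [-2.66, 2.66]. Speed limits (rad/s): [2.57, 2.57, 3.14, 3.14, 3.14, 3.14, 3.14].

INTERFACE

Orientations are given as a rotation vector (axis times angle).
In Python, from rig import arm gives the robot as it stands. The module is installed in compiled form; this text tells all that it offers.
- The arm moves only by the shell command python3 -m inch 'ROWS' [FORCE]. ROWS is JSON, a list that holds one entry, the list of rows, each a list of 7 numbers: the shift along the tool's x, y, z in cm, then the turn, a rotation vector about the tool's x, y, z in degrees, then the finger opening in cm, from 0 to 8.81. In form: [[[tx, ty, tz, wx, wy, wz, grip], ...]]. A call has 1 to 12 rows; each row shifts and turns the commanded pose from where the row before left it, along the tool's axes as they then stand; what a row does not reach is not made up. A row lasts 1/10 s, in which the tool goes at most 50 mm and 8.59 degrees, less where a joint would pass 70% of its speed; a pose out of reach is approached as far as the arm can. A call with a gripper value outside its range is refused whole. The fingers move at their own pace and stop on an object; FORCE is the grip in N (left out, the last holds). Time passes only in rows, so rows that do not move let the fingers close. It gives the time, the measured TCP pose, the force and the opening at its end, in the units of the state.
- arm.read_state(): the state, without advancing time (a new reading comes with each control period).
- arm.snapshot(name): name is "scene" or "top" or "wrist"; returns a dict with "color" (384x512x3 uint8, red, green, blue), "K" (3x3 intrinsics, pixels), "rvec" (rotation vector, rad) and "tvec" (3), from world to camera coordinates, as OpenCV has them; the wrist camera has in their place "mount" (4x4, takes a point from camera to tool coordinates, whose origin is the TCP and whose axes are the flange's). Camera axes: x right, y down, z forward; pixel columns grow to the right and rows downward; lengths in m; the calibration is good to about 2 mm. A picture is of the moment at which its call begins: read the wrist's pose just before it. There is no depth.
- arm.sign_off(): hands the job in, once; it reports no verdict.
The state is a dict: "clock": time; "q": joint angles; "qvel": joint speeds; "joint_torque": joint torques, N m; "tool_pos": TCP position; "ee_rot": TCP orientation; "ft_force": force on the tool from outside, world axes, zero at the start; "wrist_torque": the same for the moment, N m; "finger_gap": finger opening in m.
Only numpy, scipy, OpenCV 4.12 (cv2) and the standard library are available. Lean on these libraries where they do the work, as an engineer would, in place of code of your own. Each camera call takes 0.05 s, during which the arm holds its last target. There are 200 camera calls.

TASK

Close up the little instrument case on the bench: lay the window frame squarely between its four corner guides, lay the finned cover on top of the frame, fins up, and press the pile down until both plates are fully home and level, the frame flat on the case's deck and the cover flat on the frame. The studs under the plates are stiff and stay where they are pushed, so they start out uneven. Leave the smaller blank plate and everything else on the bench where it lies.

Things in the scene. Friction and masses are not known exactly. Their poses are not given: they have to be found in the camera images.
- case: Instrument case of grey-painted metal, fixed to the bench: a 24 mm high slab with four corner guides and four black studs on top. Origin: centre of its underside; x along its length, y across, z up. 130 mm long (x), 80 mm wide (y) at both ends but only 60 mm wide over the middle 76 mm, so that fingers can pass down both long sides.
- deck (a point): Centre of the case's top face (the deck), 24 mm above the case's origin, same axes. An L-shaped guide, 8 mm thick, rises 22 mm above the deck at each corner. Room between the guides: 114 mm (x) by 64 mm (y). They leave gaps 76 mm wide in the long sides and 28 mm in the short sides. Studs, 10 mm across, at x = +-44, y = +-21 mm, stand 4 to 10 mm above the deck at the start.
- stud0 (a joint): Stud at case x = -44, y = -21 mm. Value in m: how far it is pushed down; its top is 10 mm above the deck at 0 and level with the deck at 0.010. Stiff friction of about 4 N, stays where pushed, no spring.
- stud1 (a joint): The same at case x = -44, y = +21 mm.
- stud2 (a joint): The same at case x = +44, y = -21 mm.
- stud3 (a joint): The same at case x = +44, y = +21 mm.
- frame: Window frame: flat bare aluminium plate 110 mm (x) by 60 mm (y), 8 mm thick (z), with a rectangular through window 62 by 32 mm in its middle, about 100 g, lying flat on the bench. Origin: centre of the underside. Either way round fits.
- cover: Cover: solid aluminium plate 110 mm (x) by 60 mm (y), 6 mm thick, about 140 g, with a finned heat sink block on the middle of its top, 30 mm (x) by 40 mm (y), from 6 to 22 mm above the origin; fins run along y. Lies flat on the bench, fins up. Origin: centre of the underside. Either way round fits. When home its origin is 32 mm above the case's origin.
- blank: Blank plate, not needed: plain aluminium, 80 x 45 x 6 mm. Origin: centre of underside. Leave alone.
- spool: Solder spool standing upright, 52 mm diameter, 44 mm tall. Leave alone.
- breadboard: White breadboard with three small chips, 36 (x) x 50 (y) x 13 mm, lying near one end of the cover. Leave alone.
- tape: Roll of black tape lying flat near one end of the frame, 56 mm diameter, 18 mm tall. Leave alone.
- driver: Screwdriver lying along its x, 170 mm long. Leave alone.
- meter: Hand multimeter lying flat, 75 (x) x 140 (y) x 38 mm. Leave alone.
- pliers: Red-handled pliers lying along their x, 145 mm long, 14 mm thick. Leave alone.
- flux: Small bottle of amber glass, 34 mm diameter, 90 mm tall, standing near one end of the case. Leave alone.
- helper: Heavy helping-hands stand, fixed, base 120 (x) x 70 (y) mm, its two gooseneck arms reach 165 mm up. An obstacle.
Things that resemble listed ones, but are neither listed nor needed, are in the scene too. What is shaped like the frame but red or yellow is not meant.

How it is judged:
On the way:
1. the frame lies between the corner guides, on the studs or on the deck (x of frame in the frame of case between -0.004 and 0.004 m and y of frame in the frame of case between -0.004 and 0.004 m and angle between the x axis of frame and the x axis of case, either way round below 0.15 rad and z of frame in the frame of case between 0.021 and 0.037 m), for 0.2 s.
At the end, for the whole second after the job is handed in: The frame lies on the deck and the cover on the frame, both within 4 mm of the case's centre in x and y and within 0.06 rad of square, less than 1.8 mm (frame) and 2 mm (cover) above fully home, tilted less than 0.025 rad, fins up, at rest and released (x of frame in the frame of case between -0.004 and 0.004 m and y of frame in the frame of case between -0.004 and 0.004 m and angle between the x axis of each of frame, cover and the x axis of case, either way round below 0.06 rad and x of cover in the frame of case between -0.004 and 0.004 m and y of cover in the frame of case between -0.004 and 0.004 m and z of frame in the frame of case between 0.021 and 0.0258 m and z of cover in the frame of case between 0.029 and 0.034 m and angle between each of frame, cover's own z axis and vertical below 0.025 rad and linear speed of each of frame, cover below 0.02 m/s); the robot touches nothing.
It fails at once if a loose bystander (blank plate, spool, breadboard, tape, screwdriver, multimeter, pliers or bottle) is moved by more than 20 mm (distance of any of blank, spool, breadboard, tape, driver, meter, pliers, flux from where it was at the start of the episode above 0.02 m).
It also fails if it takes over 72 s, if anything falls off the work surface, if the arm or the gripper's body presses on something with over 40 N, if the wrist force passes 120 N, or if a joint passes its speed limit or range.

## Working session

There is one attempt and no reset: what is moved stays moved. The work goes in short steps, Python scripts to look and compute and a shell command to move; the robot and the scene stay as the last step left them, time stands still between calls to the robot, and variables do not carry over. Pictures are saved under pics/ and viewed, about 8 in all and at most 12, crops included, and the job is handed in when it is done.

```bash
mkdir -p pics
python3 - <<'E'
from rig import arm
import cv2,numpy as np,pickle
d={}
for n in("scene","top"):
    s=arm.snapshot(n); d[n]=s; cv2.imwrite(f"pics/{n}0.png",cv2.resize(s["color"][:,:,::-1],(800,600),interpolation=cv2.INTER_CUBIC))
    print(n,s["K"],s["rvec"],s["tvec"])
pickle.dump(d,open("s0.pkl","wb"))
print(arm.read_state(),arm.tcp_to_grasp)
E
```

```text
scene [[452.03485477   0.         251.57304893]
 [  0.         452.03485477 186.56974264]
 [  0.           0.           1.        ]] [ 2.20415964  0.59231751 -0.29204986] [-0.45769963 -0.16890406  1.60350392]
top [[434.12422535   0.         252.05520181]
 [  0.         434.12422535 190.00551543]
 [  0.           0.           1.        ]] [ 2.16182133 -2.18697231  0.07004503] [-0.03999762  0.52385017  1.32041067]
{'clock': 0.1, 'q': array([-1.26017993,  0.68990279, -0.19453717,  1.56619191,  0.15731064,
        0.90249426, -0.21507239]), 'qvel': array([ 0.00063412, -0.00196622,  0.00010908, -0.00289268, -0.000853  ,
        0.00186309, -0.00162241]), 'joint_torque': array([-2.39164729e-03, -5.28506434e+01, -1.27136964e+00, -1.53834808e+01,
       -5.26138244e-02,  2.02340474e-03,  3.59246201e-05]), 'tool_pos': array([0.17069496, 0.60067543, 0.23800181]), 'ee_rot': array([-4.33236605e-01, -3.11146450e+00,  2.51290959e-03]), 'ft_force': array([-1.16167948,  0.43687609,  0.65558386]), 'wrist_torque': array([-0.05405599, -0.01336938, -0.00921771]), 'finger_gap': 0.0884964364594861} -0.0187
```

View pics/top0.png

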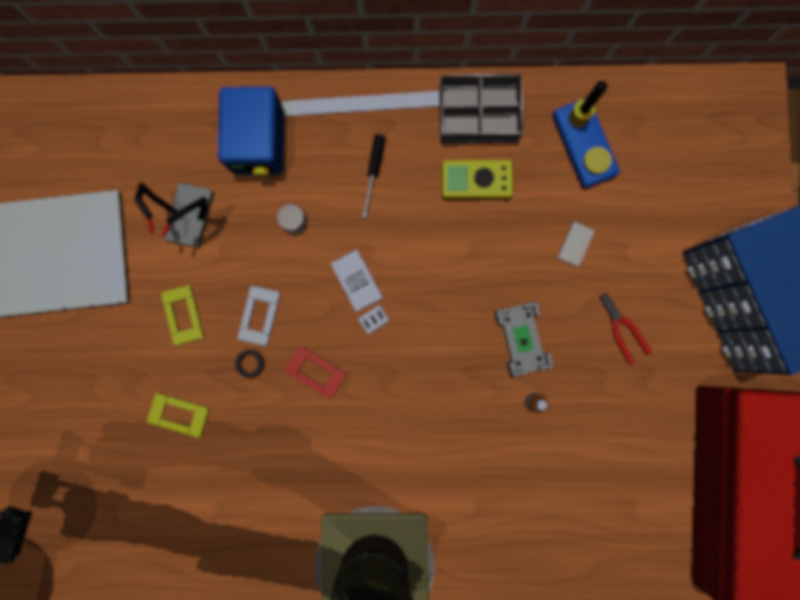

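View pics/scene0.png

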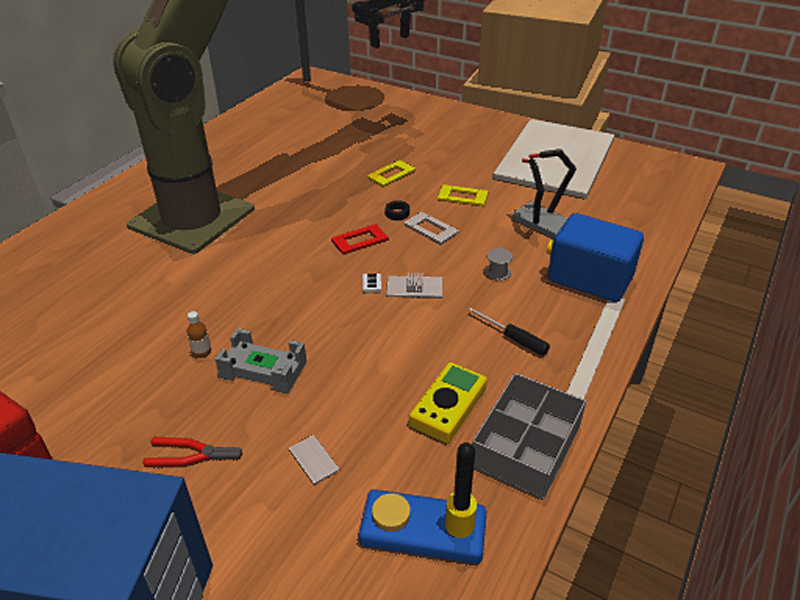

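The top view (800x600) shows the frame at about (258,316), the cover at (357,280), the case at (523,340), and the blank at (576,244). Red and yellow decoy frames lie near the real frame. The tape is just below the frame, the breadboard just below the cover, and the bottle below the case.

```bash
cat > h.py <<'E'
import cv2,numpy as np
from scipy.spatial.transform import Rotation as R
from rig import arm
def cam(s,st=None):
    if "mount" in s:
        T=np.eye(4);T[:3,:3]=R.from_rotvec(st["ee_rot"]).as_matrix();T[:3,3]=st["tool_pos"]
        return T@s["mount"]
    W=np.eye(4);W[:3,:3]=cv2.Rodrigues(np.array(s["rvec"],float))[0];W[:3,3]=np.ravel(s["tvec"])
    return np.linalg.inv(W)
def cast(s,px,z,st=None):
    C=cam(s,st);p=np.atleast_2d(px).astype(float)
    d=(C[:3,:3]@np.linalg.inv(s["K"])@np.c_[p,np.ones(len(p))].T).T
    return C[:3,3]+d*((z-C[2,3])/d[:,2])[:,None]
def grey(s,lo=70,sat=60):
    h=cv2.cvtColor(s["color"],cv2.COLOR_RGB2HSV)
    return ((h[...,1]<sat)&(h[...,2]>lo)).astype(np.uint8)*255
def blobs(m,amin=60):
    for c in cv2.findContours(m,cv2.RETR_EXTERNAL,cv2.CHAIN_APPROX_NONE)[0]:
        if cv2.contourArea(c)>amin: yield c
def rect(s,c,z,st=None):
    w=cast(s,c[:,0,:],z,st)[:,:2]
    (x,y),(a,b),t=cv2.minAreaRect((w*1000).astype(np.float32))
    if a<b: a,b,t=b,a,t+90
    return x,y,a,b,(t+90)%180-90   # mm, long axis heading deg
def go(x,y,heading,st):
    """tool shift (cm) and turn about tool z (deg) to bring TCP to x,y (m) with jaw axis (tool y) along heading"""
    M=R.from_rotvec(st["ee_rot"]).as_matrix()
    cur=np.degrees(np.arctan2(M[1,1],M[0,1]))
    turn=-((heading-cur+90)%180-90)
    return (M.T@np.array([x-st["tool_pos"][0],y-st["tool_pos"][1],0]))*100,turn,cur
E
python3 - <<'E'
from h import *;import pickle
d=pickle.load(open("s0.pkl","rb"));s=d["top"]
for c in blobs(grey(s)):
    u=c[:,0,:].mean(0)*800/512
    for z in (.007,): print(u.round(),np.round(rect(s,c,z),1))
h=cv2.cvtColor(s["color"],cv2.COLOR_RGB2HSV)
g=((h[...,0]>45)&(h[...,0]<80)&(h[...,1]>120)).astype(np.uint8)*255
for c in blobs(g,20): print("green",c[:,0,:].mean(0)*800/512,np.round(rect(s,c,.025),1))
st=arm.read_state()
w=arm.snapshot("wrist");print(w["mount"],w["K"]);print(R.from_rotvec(st["ee_rot"]).as_matrix())
E
```

```text
[375. 511.] [109.5  -4.6  85.3  11.9  89.6]
[373. 319.] [481.   -3.7  52.1  38.4 -58.6]
[523. 338.] [ 439.3 -302.6  133.1   82.4   12.9]
[258. 315.] [491.6 225.5 111.6  61.9 -13.7]
[356. 280.] [559.6  30.  112.2  62.2  27.2]
[576. 244.] [ 627.2 -410.6   79.6   44.   -24.6]
[189. 227.] [669.5 367.2  66.7  56.7  18.8]
[290. 217.] [687.5 162.   51.2  49.9 -26.5]
[ 61. 254.] [622.8 628.4 259.  231.4 -84.2]
[190. 195.] [729.8 361.3  69.2  51.2  76.8]
[430. 107.] [908.  -63.6 488.4  97.9  89.1]
green [522.53289474 338.28125   ] [ 438.7 -296.7   43.7   23.7   12.6]
[[-1.28304022e-03 -9.61005328e-01 -2.76526875e-01  7.10737785e-02]
 [ 9.99999088e-01 -1.11629205e-03 -7.60419569e-04 -7.84547847e-04]
 [ 4.22082506e-04 -2.76527598e-01  9.61005884e-01 -1.47139255e-01]
 [ 0.00000000e+00  0.00000000e+00  0.00000000e+00  1.00000000e+00]] [[312.80179802   0.         255.19249512]
 [  0.         312.80179802 190.6335153 ]
 [  0.           0.           1.        ]]
[[-9.61962577e-01  2.73181062e-01 -3.29835464e-04]
 [ 2.73181238e-01  9.61961303e-01 -1.56933147e-03]
 [-1.11422684e-04 -1.59974300e-03 -9.99998714e-01]]
```

Run:
```python
from h import *
st=arm.read_state()
print(go(.4905,.2245,76.3,st), st["tool_pos"])
```

```text
(array([-41.04242232, -27.45765358,   0.04210638]), np.float64(-2.154100119433977), np.float64(74.14589988056602)) [0.17069935 0.60075528 0.23810104]
```

```bash
python3 -m inch '[[[-3.4,-2.3,1,0,0,-2.2,8.8],[-3.4,-2.3,1,0,0,0,8.8],[-3.4,-2.3,1,0,0,0,8.8],[-3.4,-2.3,1,0,0,0,8.8],[-3.4,-2.3,1,0,0,0,8.8],[-3.4,-2.3,1,0,0,0,8.8],[-3.4,-2.3,1,0,0,0,8.8],[-3.4,-2.3,1,0,0,0,8.8],[-3.4,-2.3,1,0,0,0,8.8],[-3.4,-2.3,1,0,0,0,8.8],[-3.4,-2.3,1,0,0,0,8.8],[-3.4,-2.3,1,0,0,0,8.8]]]' 30; python3 -m inch '[[[0,0,0,0,0,0,8.8],[0,0,0,0,0,0,8.8],[0,0,0,0,0,0,8.8]]]'
cat > look.py <<'E'
from h import *;import sys,pickle
def look(n,z,lo=70,sat=60,amin=1500):
    st=arm.read_state();w=arm.snapshot("wrist")
    pickle.dump((st,w),open(f"{n}.pkl","wb"))
    cv2.imwrite(f"pics/{n}.png",w["color"][:,:,::-1])
    print(st["clock"],st["tool_pos"].round(4),st["ft_force"].round(1))
    for c in blobs(grey(w,lo,sat),amin):
        x,y,a,b,t=r=rect(w,c,z,st)
        g=go(x/1000,y/1000,t+90,st)
        print("px",c[:,0,:].mean(0).round(),"rect",np.round(r,1),"shift",g[0].round(2),"turn",round(g[1],1))
if __name__=="__main__": look(sys.argv[1],float(sys.argv[2]))
E
python3 look.py w1 .008
```

```text
clock: 1.35
tool_pos: [0.5018, 0.2343, 0.1181]
ee_rot: [-0.373, -3.119, -0.0]
ft_force: [0.6, 0.9, 0.4]
finger_gap: 0.0878
clock: 1.65
tool_pos: [0.5, 0.2372, 0.1189]
ee_rot: [-0.37, -3.119, -0.002]
ft_force: [-0.3, 1.0, -0.7]
finger_gap: 0.088
1.65 [0.5    0.2372 0.1189] [-0.3  1.  -0.7]
px [389. 303.] rect [637.8 314.9 183.6  25.6  76.3] shift [-11.58  10.78   0.  ] turn -89.9
px [242. 177.] rect [492.  227.1 109.4  60.  -13.9] shift [ 0.54 -1.18 -0.  ] turn 0.4
```

View pics/w1.png

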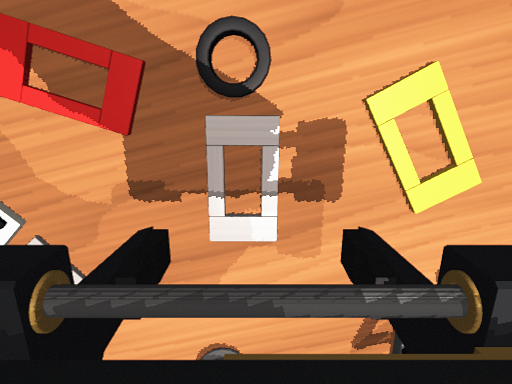

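The wrist view shows the bare frame centred at px (242,177), measuring 109.4x60 mm as it should. The tape is above it at (233,55) and the fingers are clear of everything. Next I descend and grip.

```bash
python3 -m inch '[[[0.5,-1.2,1,0,0,0.4,8.8],[0,0,2,0,0,0,8.8],[0,0,2.5,0,0,0,8.8],[0,0,2.5,0,0,0,8.8],[0,0,2,0,0,0,8.8],[0,0,1,0,0,0,8.8],[0,0,0.4,0,0,0,8.8],[0,0,0,0,0,0,8.8],[0,0,0,0,0,0,8.8]]]' 30; python3 -c "
from h import *
print(go(.492,.2271,76.1,arm.read_state()))"
```

```text
clock: 2.6
tool_pos: [0.4936, 0.2257, 0.0056]
ee_rot: [0.384, 3.117, 0.002]
ft_force: [0.0, -0.0, 0.7]
finger_gap: 0.0881
(array([ 1.87872067e-01,  9.49620570e-02, -6.58685998e-05]), np.float64(-0.13894582535486677), np.float64(75.96105417464513))
```

```bash
python3 -m inch '[[[0.2,0.1,0.2,0,0,0,8.8],[0,0,0,0,0,0,7],[0,0,0,0,0,0,5.5],[0,0,0,0,0,0,5.5],[0,0,0,0,0,0,5.5],[0,0,0,0,0,0,5.5],[0,0,0,0,0,0,5.5],[0,0,-2.5,0,0,0,5.5],[0,0,-2.5,0,0,0,5.5],[0,0,-3,0,0,0,5.5],[0,0,-3,0,0,0,5.5]]]' 30; python3 look.py w2 .1 | head -1;  python3 - <<'E'
from h import *
st=arm.read_state()
print(go(.437,-.297,102.7,st))
E
```

```text
clock: 3.7
tool_pos: [0.4909, 0.2262, 0.1134]
ee_rot: [-0.384, -3.117, 0.002]
ft_force: [0.3, 0.8, -1.5]
finger_gap: 0.0592
3.7 [0.4909 0.2262 0.1134] [ 0.3  0.8 -1.5]
(array([ -7.30569103, -52.2246891 ,  -0.1584817 ]), np.float64(-26.783392721621283), np.float64(75.91660727837872))
```

View pics/w2.png

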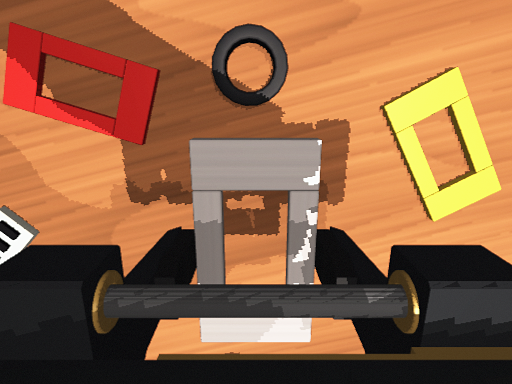

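The frame is held square between the fingers, gap 59 mm, and level. Next I lift and turn it, then go to a viewpoint beside the case.

```bash
python3 -m inch '[[[0,-4,-1.5,0,0,-7,5.5],[0,-4,-1.5,0,0,-7,5.5],[0,-4,-1.5,0,0,-7,5.5],[0,-4,-0.5,0,0,-5.8,5.5],[0,0,0,0,0,0,5.5]]]' 30
python3 - <<'E'
from h import *
st=arm.read_state()
print(go(.530,-.276,102.7,st))
E
```

```text
clock: 4.25
tool_pos: [0.4816, 0.0598, 0.1626]
ee_rot: [0.333, -3.122, 0.009]
ft_force: [0.6, 0.8, -1.3]
finger_gap: 0.0593
(array([  2.34694645, -33.84985256,   0.18650125]), np.float64(-0.5336974059099759), np.float64(102.16630259409003))
```

```bash
python3 -m inch '[[[0.3,-4.2,0,0,0,-0.5,5.5],[0.3,-4.2,0,0,0,0,5.5],[0.3,-4.2,0,0,0,0,5.5],[0.3,-4.2,0,0,0,0,5.5],[0.3,-4.2,0,0,0,0,5.5],[0.3,-4.2,0,0,0,0,5.5],[0.3,-4.2,0,0,0,0,5.5],[0.3,-4.2,0,0,0,0,5.5],[0,0,0,0,0,0,5.5],[0,0,0,0,0,0,5.5],[0,0,0,0,0,0,5.5]]]' 30; python3 look.py w3 .046
```

```text
clock: 5.35
tool_pos: [0.5348, -0.2622, 0.1623]
ee_rot: [0.365, -3.12, -0.003]
ft_force: [-0.6, 0.5, -0.9]
finger_gap: 0.0593
5.35 [ 0.5348 -0.2622  0.1623] [-0.6  0.5 -0.9]
px [255. 329.] rect [ 679.8 -228.6  111.8   28.7  -76.8] shift [-1.489e+01 -8.000e-02 -1.000e-02] turn -89.9
px [225. 300.] rect [ 651.4 -235.2  299.1   27.3  -76.8] shift [-1.198e+01 -6.000e-02 -1.000e-02] turn -89.9
px [478. 305.] rect [602.8 -22.9  71.7  36.5 -76.8] shift [-12.15  21.71   0.03] turn -89.9
px [ 97. 223.] rect [ 606.4 -393.4   71.5   39.3  -25.2] shift [ -3.94 -14.42  -0.03] turn 38.5
px [251. 149.] rect [ 512.4 -268.3  241.1  111.3   13.2] shift [ 2.32 -0.07  0.  ] turn 0.1
```

View pics/w3.png

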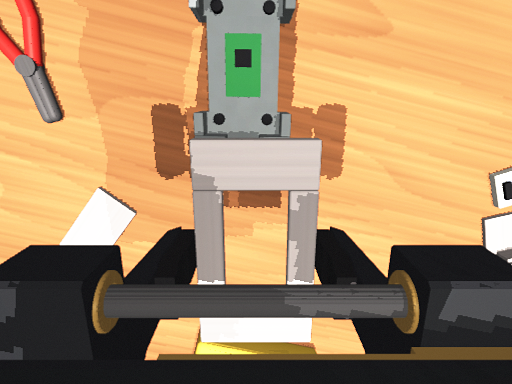

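The wrist view shows the case ahead of the held frame. The green pad is at px (243,65) and the studs are at (219,119), (267,119), (216,6) and (270,7), with the top cut off. I back off a little for a full view and measure from the pad and studs.

```bash
python3 -m inch '[[[-2,0,0,0,0,0,5.5],[-2.5,0,0,0,0,0,5.5],[0,0,0,0,0,0,5.5],[0,0,0,0,0,0,5.5],[0,0,0,0,0,0,5.5]]]' 30
cat > case.py <<'E'
from look import *
def case(n):
    st,w=pickle.load(open(n+".pkl","rb"));h=cv2.cvtColor(w["color"],cv2.COLOR_RGB2HSV)
    g=((h[...,0]>45)&(h[...,0]<80)&(h[...,1]>120)).astype(np.uint8)*255
    c=max(blobs(g,100),key=cv2.contourArea);r=np.array(rect(w,c,.026,st));print("green",r.round(1))
    th=np.radians(r[4]);ax=np.array([[np.cos(th),np.sin(th)],[-np.sin(th),np.cos(th)]])
    dark=((h[...,2]<60)).astype(np.uint8)*255
    for c in blobs(dark,25):
        p=cast(w,c[:,0,:],.032,st)[:,:2]*1000
        q=ax@(p.mean(0)-r[:2])
        if abs(q[0])<60 and abs(q[1])<35: print("dark px",c[:,0,:].mean(0).round(1),"world",p.mean(0).round(1),"in case",q.round(1),np.ptp(p@ax.T,axis=0).round(1))
    return st,w
if __name__=="__main__":
    look(sys.argv[1],.046);case(sys.argv[1])
E
python3 case.py w4
```

```text
clock: 5.9
tool_pos: [0.5776, -0.2535, 0.1625]
ee_rot: [0.363, -3.119, -0.0]
ft_force: [-0.1, 0.2, -0.6]
finger_gap: 0.0594
5.9 [ 0.5776 -0.2535  0.1625] [-0.1  0.2 -0.6]
px [256. 329.] rect [ 723.1 -219.9  110.9   29.9  -76.8] shift [-14.93  -0.07  -0.03] turn -89.9
px [252. 306.] rect [ 696.9 -225.8  297.9   21.5  -76.3] shift [-12.24  -0.04  -0.02] turn 89.5
px [476. 304.] rect [645.5 -14.2  70.8  36.4 -76.8] shift [-1.211e+01  2.173e+01 -2.000e-02] turn -89.9
px [ 94. 187.] rect [ 612.4 -392.1   71.    39.7  -25.1] shift [ -0.2  -14.29  -0.  ] turn 38.4
px [255. 208.] rect [ 604.9 -248.1  139.   111.3   13.2] shift [-2.78 -0.1  -0.01] turn 0.1
px [243.  52.] rect [ 471.7 -288.9   79.7   65.6  -76.8] shift [11.12 -1.02  0.02] turn -89.9
green [ 449.1 -294.1   30.1   29.5   13.2]
dark px [268.9  66.5] world [ 478.9 -266. ] in case [35.4 20.6] [8.5 8.3]
dark px [218.9  65.5] world [ 487.6 -306.4] in case [ 34.7 -20.8] [8.5 9.2]
dark px [204.   69.5] world [ 493.5 -317.9] in case [ 37.8 -33.3] [17.1  2.4]
dark px [244.    4.3] world [ 438.9 -296.1] in case [-10.4   0.4] [ 6.3 12.7]
```

View pics/w4.png

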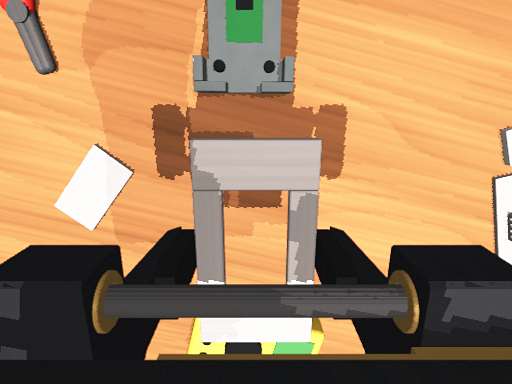

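Run:
```python
from case import *
st,w=case("w3")
ax=np.array([np.cos(np.radians(13.0)),np.sin(np.radians(13.0))])
# front edge corners of frame in view: held-frame pose check
pts=[(190,140),(321,140)]
print(cast(w,pts,.1725,st).round(4), st["tool_pos"])
d=pickle.load(open("s0.pkl","rb"))["top"]
h=cv2.cvtColor(d["color"],cv2.COLOR_RGB2HSV)
c=[c for c in blobs(grey(d)) if abs(c[:,0,0].mean()*800/512-523)<5][0]
for z in(.024,.035,.046):print(z,np.round(rect(d,c,z),1))
```

```text
green [ 439.8 -296.2   49.7   29.3   13.2]
dark px [266.5 119.3] world [ 478.1 -266.3] in case [44.2 20.4] [8.5 7.8]
dark px [218.7 118.7] world [ 487.2 -306.6] in case [ 43.8 -20.9] [9.3 8.7]
dark px [242.5  58. ] world [ 434.9 -297.2] in case [-5.   0.1] [12.2 12.5]
dark px [285.8  13.8] world [ 395.2 -270.9] in case [-37.7  34.8] [12.8  9.4]
dark px [268.7   6.9] world [ 393.6 -285.3] in case [-42.5  21.1] [9.2 8.7]
dark px [216.2   5.9] world [ 402.5 -325.8] in case [-43.1 -20.3] [9.1 9.4]
dark px [200.7  10.3] world [ 408.3 -337.1] in case [-39.9 -32.7] [14.8  6.1]
[[ 0.4879 -0.3033  0.1725]
 [ 0.4748 -0.2478  0.1725]] [ 0.53476519 -0.26224065  0.1623192 ]
0.024 [ 439.  -299.6  131.4   81.4   12.9]
0.035 [ 438.8 -297.6  130.3   80.7   12.9]
0.046 [ 438.7 -295.7  129.2   80.    12.9]
```

Run:
```python
from case import *
st,w=pickle.load(open("w4.pkl","rb"))
M=R.from_rotvec(st["ee_rot"]).as_matrix()
for z in(.165,.167,.169):
    p=cast(w,[(190,140),(321,140)],st["tool_pos"][2]+z-.1623,st); print(z,((p-st["tool_pos"])@M*1000).round(1),np.linalg.norm(p[1]-p[0])*1000)
    p=cast(w,[(202,342),(310,342)],st["tool_pos"][2]+z-.1623,st); print(z,((p-st["tool_pos"])@M*1000).round(1))
st=arm.read_state();g=go(.4399,-.2962,102.8,st);print(g,st["tool_pos"])
```

```text
0.165 [[ 54.1 -30.7  -2.6]
 [ 54.1  29.5  -2.6]] 60.18245869783765
0.165 [[-57.8 -30.6  -2.8]
 [-57.9  29.7  -2.8]]
0.167 [[ 54.4 -30.3  -4.6]
 [ 54.3  29.1  -4.6]] 59.34988021810198
0.167 [[-56.1 -30.2  -4.8]
 [-56.1  29.2  -4.8]]
0.169 [[ 54.6 -29.9  -6.6]
 [ 54.5  28.6  -6.6]] 58.51730173836637
0.169 [[-54.3 -29.7  -6.8]
 [-54.3  28.8  -6.8]]
(array([14.3669448 , -0.95858089,  0.02439029]), np.float64(0.4542471420236893), np.float64(103.25424714202369)) [ 0.57754486 -0.25393003  0.16251858]
```

```bash
python3 -m inch '[[[3,-0.2,0,0,0,0.4,5.5],[4,-0.2,0,0,0,0,5.5],[4,-0.2,1,0,0,0,5.5],[2.4,-0.2,2,0,0,0,5.5],[1,-0.1,2,0,0,0,5.5],[0,0,2,0,0,0,5.5],[0,0,1,0,0,0,5.5],[0,0,0,0,0,0,5.5],[0,0,0,0,0,0,5.5],[0,0,0,0,0,0,5.5]]]' 30; python3 -c "
from h import *
st=arm.read_state();print(go(.4399,-.2962,102.8,st),st['tool_pos'])"
```

```text
clock: 6.95
tool_pos: [0.4412, -0.2949, 0.0835]
ee_rot: [-0.352, 3.12, -0.001]
ft_force: [-0.8, -0.7, -0.7]
finger_gap: 0.0593
(array([ 1.55018713e-01, -9.60697323e-02, -1.38264060e-04]), np.float64(0.05903088207787732), np.float64(102.85903088207787)) [ 0.4411975  -0.2949184   0.08352057]
```

```bash
python3 -m inch '[[[0.2,-0.1,0,0,0,0,5.5],[0,0,1,0,0,0,5.5],[0,0,1,0,0,0,5.5],[0,0,1,0,0,0,5.5],[0,0,0.5,0,0,0,5.5],[0,0,0.3,0,0,0,5.5],[0,0,0,0,0,0,5.5],[0,0,0,0,0,0,5.5]]]' 30; python3 look.py w5 .046 | head -1; python3 -c "
from h import *
st=arm.read_state();print(go(.4399,-.2962,102.8,st),st['tool_pos'])"
```

```text
clock: 7.75
tool_pos: [0.4388, -0.2962, 0.0447]
ee_rot: [-0.351, 3.122, 0.0]
ft_force: [-0.2, -0.4, -1.3]
finger_gap: 0.059
7.75 [ 0.4388 -0.2962  0.0447] [-0.2 -0.4 -1.3]
(array([-1.04858759e-01, -1.27136525e-02,  4.63013166e-05]), np.float64(0.04081227993435732), np.float64(102.84081227993435)) [ 0.43884938 -0.29630908  0.04488191]
```

View pics/w5.png

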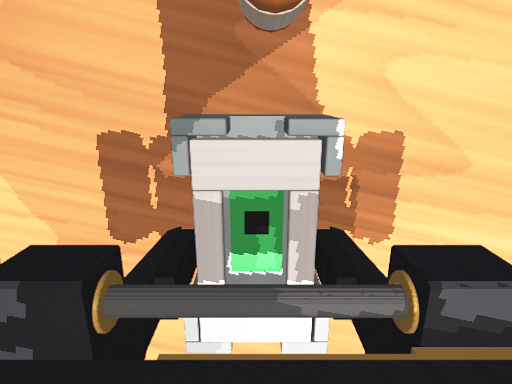

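The frame sits within the guides, whose outer edges are at px 172 and 343 against 190 and 321 for the frame. There is no contact force. I lower it onto the studs and release.

```bash
python3 -m inch '[[[0,0.05,0.3,0,0,0,5.5],[0,0,0.3,0,0,0,5.5],[0,0,0,0,0,0,5.5],[0,0,0,0,0,0,5.5]]]' 30;  python3 -m inch '[[[0,0,0.2,0,0,0,5.5],[0,0,0,0,0,0,5.5]]]' 30
```

```text
clock: 8.2
tool_pos: [0.4385, -0.2957, 0.0386]
ee_rot: [0.351, -3.122, -0.0]
ft_force: [0.4, -0.1, -1.7]
finger_gap: 0.0595
clock: 8.4
tool_pos: [0.4385, -0.2958, 0.0365]
ee_rot: [0.351, -3.122, -0.0]
ft_force: [-0.9, 0.9, -1.5]
finger_gap: 0.0594
```

```bash
python3 -m inch '[[[-0.05,0,0.15,0,0,0,5.5],[0,0,0.15,0,0,0,5.5],[0,0,0,0,0,0,5.5]]]' 30;  python3 -m inch '[[[0,0,0.15,0,0,0,5.5],[0,0,0.15,0,0,0,5.5],[0,0,0,0,0,0,5.5]]]'
```

```text
clock: 8.7
tool_pos: [0.4392, -0.2956, 0.0337]
ee_rot: [-0.352, 3.122, -0.0]
ft_force: [-0.1, 0.4, 0.3]
finger_gap: 0.0594
clock: 9.0
tool_pos: [0.4392, -0.2957, 0.0311]
ee_rot: [-0.351, 3.121, -0.001]
ft_force: [-0.2, 0.7, 3.4]
finger_gap: 0.0592
```

```bash
python3 -m inch '[[[0,0,0,0,0,0,7.5],[0,0,0,0,0,0,8],[0,0,0,0,0,0,8],[0,0,0,0,0,0,8],[0,0,-2,0,0,0,8],[0,0,-2.5,0,0,0,8],[0,0,-2.5,0,0,0,3],[0,0,-1,0,0,0,3],[0,0,0,0,0,0,3],[0,0,0,0,0,0,3],[0,0,0,0,0,0,3],[0,0,0,0,0,0,3]]]' 30; python3 look.py w6 .04
```

```text
clock: 10.2
tool_pos: [0.4385, -0.2953, 0.1097]
ee_rot: [0.352, -3.12, -0.002]
ft_force: [-0.5, -0.7, -0.5]
finger_gap: 0.0342
10.2 [ 0.4385 -0.2953  0.1097] [-0.5 -0.7 -0.5]
px [253. 297.] rect [ 521.  -277.2  160.1   27.   -77.2] shift [-8.45 -0.07 -0.01] turn -89.9
px [479. 298.] rect [ 480.1 -104.3   61.2   36.2  -77.2] shift [-8.31e+00  1.77e+01  1.00e-02] turn -89.9
px [254. 184.] rect [ 440.2 -296.1  131.6   82.2   12.8] shift [-0.16 -0.11 -0.  ] turn 0.1
```

View pics/w6.png

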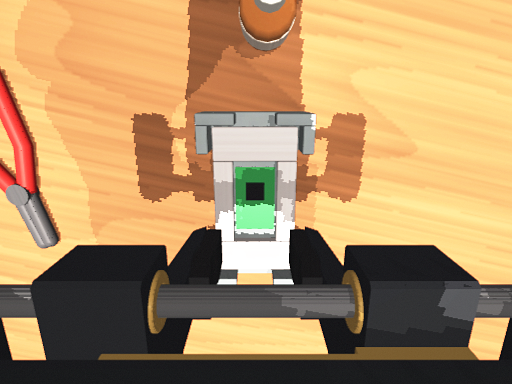

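The frame sits between all four guides, centred, with the case again at (440,-296) and 12.8°. I press it down with the two fingertips on its long bars, gap 30 mm.

```bash
python3 -m inch '[[[-0.15,-0.1,2,0,0,0,2.9],[0,0,2.5,0,0,0,2.9],[0,0,1.5,0,0,0,2.9],[0,0,0.5,0,0,0,2.9],[0,0,0.3,0,0,0,2.9],[0,0,0.3,0,0,0,2.9],[0,0,0.3,0,0,0,2.9],[0,0,0,0,0,0,2.9]]]' 30;python3 -m inch '[[[0,0,0.2,0,0,0,2.9],[0,0,0.2,0,0,0,2.9],[0,0,0,0,0,0,2.9]]]'
```

```text
clock: 11.05
tool_pos: [0.441, -0.2965, 0.0369]
ee_rot: [-0.351, 3.121, -0.001]
ft_force: [0.9, 0.2, 0.1]
finger_gap: 0.0291
clock: 11.35
tool_pos: [0.4411, -0.2966, 0.034]
ee_rot: [-0.351, 3.121, -0.002]
ft_force: [-1.8, 0.7, 10.7]
finger_gap: 0.029
```

```bash
python3 -m inch '[[[0,0,0.15,0,0,0,2.9],[0,0,0.15,0,0,0,2.9],[0,0,0,0,0,0,2.9]]]';python3 -m inch '[[[0,0,0.15,0,0,0,2.9],[0,0,0,0,0,0,2.9],[0,0,0,0,0,0,2.9]]]'
```

```text
clock: 11.65
tool_pos: [0.441, -0.2966, 0.0324]
ee_rot: [-0.351, 3.121, -0.004]
ft_force: [-4.1, 0.9, 24.4]
finger_gap: 0.029
clock: 11.95
tool_pos: [0.4411, -0.2966, 0.0323]
ee_rot: [-0.351, 3.12, -0.005]
ft_force: [-6.2, 4.0, 39.0]
finger_gap: 0.0284
```

The frame is home: fingertips at 0.0323 m with a firm stop at 39 N. Next is the cover.

```bash
python3 -m inch '[[[0,0,-2,0,0,0,3],[0,0,-4,0,0,0,6],[0,0,-4,0,0,-7,8.8],[0,0,-2,0,0,-7.4,8.8],[0,0,0,0,0,0,8.8],[0,0,0,0,0,0,8.8]]]' 30;python3 -c "
from h import *
st=arm.read_state();print(go(.559,.030,117.2,st),st['tool_pos'])"
```

```text
clock: 12.55
tool_pos: [0.4404, -0.2966, 0.1483]
ee_rot: [-0.736, 3.054, -0.001]
ft_force: [-2.1, -0.3, 0.2]
finger_gap: 0.0681
(array([-2.54315497e+01,  2.36767026e+01, -5.53004446e-03]), np.float64(-0.10689375353820196), np.float64(117.0931062464618)) [ 0.44042383 -0.29661092  0.14827542]
```

```bash
python3 -m inch '[[[-2.8,2.6,0,0,0,0,8.8],[-2.8,2.6,0,0,0,0,8.8],[-2.8,2.6,0,0,0,0,8.8],[-2.8,2.6,0,0,0,0,8.8],[-2.8,2.6,0,0,0,0,8.8],[-2.8,2.6,0,0,0,0,8.8],[-2.8,2.6,0,0,0,0,8.8],[-2.8,2.6,0,0,0,0,8.8],[-3,2.9,1.5,0,0,0,8.8],[0,0,0,0,0,0,8.8],[0,0,0,0,0,0,8.8],[0,0,0,0,0,0,8.8]]]' 30;python3 look.py w7 .006
```

```text
clock: 13.75
tool_pos: [0.557, 0.0289, 0.1322]
ee_rot: [0.736, -3.051, 0.002]
ft_force: [0.3, -0.6, -0.1]
finger_gap: 0.0879
13.75 [0.557  0.0289 0.1322] [ 0.3 -0.6 -0.1]
px [239. 304.] rect [671.4  85.9 432.1  20.  -62.9] shift [-12.78  -0.14  -0.04] turn -90.0
px [256. 184.] rect [561.2  30.8 109.9  60.4  27.1] shift [-0.46 -0.01 -0.  ] turn 0.0
px [263.  88.] rect [481.7  -3.1  50.5  36.1 -57.7] shift [8.16 0.59 0.02] turn 84.9
```

View pics/w7.png

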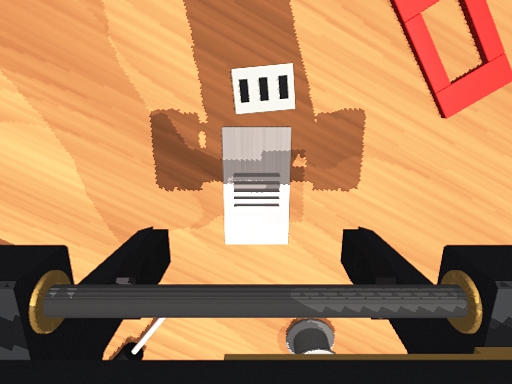

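The cover is clear at px (256,184), fins up, measuring 109.9x60.4 mm. The breadboard is beyond its end, off the jaw line. I descend and check.

```bash
python3 -m inch '[[[-0.45,0,1,0,0,0,8.8],[0,0,2.5,0,0,0,8.8],[0,0,2.5,0,0,0,8.8],[0,0,2.5,0,0,0,8.8],[0,0,2.5,0,0,0,8.8],[0,0,1,0,0,0,8.8],[0,0,0.7,0,0,0,8.8],[0,0,0,0,0,0,8.8],[0,0,0,0,0,0,8.8]]]' 30;python3 -c "
from h import *
st=arm.read_state();print(go(.5612,.0308,117.1,st),st['tool_pos'])"
```

```text
clock: 14.7
tool_pos: [0.5626, 0.0327, 0.0069]
ee_rot: [-0.739, 3.052, 0.0]
ft_force: [0.6, 0.6, -0.0]
finger_gap: 0.0878
(array([ 0.21645396, -0.10721301, -0.00025752]), np.float64(0.11832813299211864), np.float64(117.21832813299211)) [0.56263449 0.03274344 0.00691788]
```

```bash
python3 -m inch '[[[0.2,-0.1,0.4,0,0,0,8.8],[0,0,0,0,0,0,7],[0,0,0,0,0,0,5.5],[0,0,0,0,0,0,5.5],[0,0,0,0,0,0,5.5],[0,0,0,0,0,0,5.5],[0,0,0,0,0,0,5.5],[0,0,-2.5,0,0,0,5.5],[0,0,-2.5,0,0,0,5.5],[0,0,-3,0,0,0,5.5],[0,0,-4,0,0,0,5.5],[0,0,-3,0,0,0,5.5]]]' 35; python3 -m inch '[[[0,0,0,0,0,7,5.5],[0,0,0,0,0,7.3,5.5],[0,0,0,0,0,0,5.5],[0,0,0,0,0,0,5.5]]]';python3 look.py w8 .17 ; python3 -c "
from h import *
st=arm.read_state();print(go(.4400,-.2962,102.8,st),st['tool_pos'])"
```

```text
clock: 15.9
tool_pos: [0.5606, 0.0309, 0.1538]
ee_rot: [-0.74, 3.053, 0.0]
ft_force: [1.7, 0.1, -2.0]
finger_gap: 0.0588
clock: 16.3
tool_pos: [0.5603, 0.0308, 0.1519]
ee_rot: [0.359, -3.12, 0.001]
ft_force: [0.4, -0.5, -2.1]
finger_gap: 0.0591
16.3 [0.5603 0.0308 0.1519] [ 0.4 -0.5 -2.1]
px [242. 330.] rect [597.4  32.7  66.8  20.3 -69. ] shift [-3.65 -0.65 -0.  ] turn 82.2
px [243. 305.] rect [592.9  37.4 145.8  35.3 -76.9] shift [-3.32 -0.09 -0.  ] turn -90.0
px [255. 209.] rect [538.4  24.9  68.   53.9  13.1] shift [ 2.27 -0.08  0.  ] turn 0.1
px [239.  85.] rect [487.    6.4  22.4  15.9 -57.8] shift [ 7.7  -0.71  0.01] turn 70.9
(array([ 1.91360458e+01, -2.91246360e+01,  1.71091402e-02]), np.float64(0.3001605420360107), np.float64(103.10016054203601)) [0.56036828 0.03083941 0.15180557]
```

View pics/w8.png

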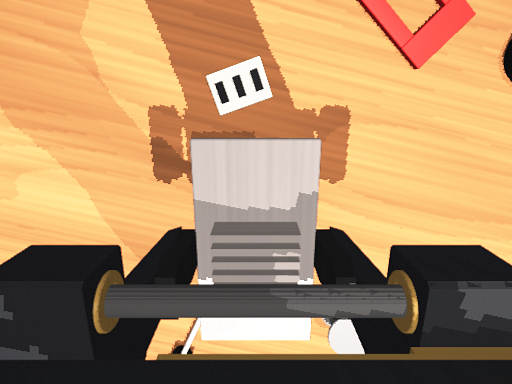

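The cover is held square, front edge at row 140 as with the frame, and the breadboard is undisturbed. That makes 10 pictures viewed. I carry the cover to the case.

```bash
python3 -m inch '[[[2.1,-3.2,0,0,0,0.3,5.5],[2.1,-3.2,0,0,0,0,5.5],[2.1,-3.2,0,0,0,0,5.5],[2.1,-3.2,0,0,0,0,5.5],[2.1,-3.2,0,0,0,0,5.5],[2.1,-3.2,0,0,0,0,5.5],[2.1,-3.2,0,0,0,0,5.5],[2.1,-3.2,0,0,0,0,5.5],[2.3,-3.5,1,0,0,0,5.5],[0,0,3,0,0,0,5.5],[0,0,2,0,0,0,5.5],[0,0,1,0,0,0,5.5]]]' 35; python3 -m inch '[[[0,0,0,0,0,0,5.5],[0,0,0,0,0,0,5.5],[0,0,0,0,0,0,5.5]]]'; python3 -c "
from h import *
st=arm.read_state();print(go(.4400,-.2962,102.8,st),st['tool_pos'])"
```

```text
clock: 17.55
tool_pos: [0.4371, -0.2948, 0.0803]
ee_rot: [0.347, -3.12, -0.003]
ft_force: [-0.2, 0.1, -1.4]
finger_gap: 0.0588
clock: 17.85
tool_pos: [0.4391, -0.2948, 0.0831]
ee_rot: [-0.347, 3.121, -0.001]
ft_force: [0.3, -0.2, -1.5]
finger_gap: 0.0591
(array([-0.06007002, -0.15442194,  0.00022756]), np.float64(-0.10129043648264258), np.float64(102.69870956351735)) [ 0.43907453 -0.2948256   0.08308364]
```

```bash
python3 -m inch '[[[0,-0.1,0.5,0,0,0,5.5],[0,0,1,0,0,0,5.5],[0,0,1,0,0,0,5.5],[0,0,1,0,0,0,5.5],[0,0,0.5,0,0,0,5.5],[0,0,0.3,0,0,0,5.5],[0,0,0,0,0,0,5.5],[0,0,0,0,0,0,5.5]]]' 35; python3 -m inch '[[[0,0,0.2,0,0,0,5.5],[0,0,0.2,0,0,0,5.5],[0,0,0,0,0,0,5.5]]]'
```

```text
clock: 18.65
tool_pos: [0.4386, -0.2959, 0.0393]
ee_rot: [-0.346, 3.122, -0.0]
ft_force: [-0.1, 0.9, -0.8]
finger_gap: 0.0589
clock: 18.95
tool_pos: [0.4384, -0.2959, 0.0351]
ee_rot: [0.346, -3.122, -0.0]
ft_force: [-0.0, 0.1, -2.4]
finger_gap: 0.0588
```

Close to contact with no load. I lower a touch, release, and look.

```bash
python3 -m inch '[[[0,0,0.15,0,0,0,5.5],[0,0,0.1,0,0,0,5.5],[0,0,0,0,0,0,5.5]]]' 35; python3 -m inch '[[[0,0,0,0,0,0,7.5],[0,0,0,0,0,0,8],[0,0,0,0,0,0,8],[0,0,0,0,0,0,8],[0,0,-2,0,0,0,8],[0,0,-2.5,0,0,0,8],[0,0,-2.5,0,0,0,3],[0,0,-1,0,0,0,0],[0,0,0,0,0,0,0],[0,0,0,0,0,0,0],[0,0,0,0,0,0,0],[0,0,0,0,0,0,0]]]' 30; python3 look.py w9 .04
```

```text
clock: 19.25
tool_pos: [0.4385, -0.2959, 0.0342]
ee_rot: [-0.346, 3.122, -0.002]
ft_force: [-3.3, 2.3, 13.7]
finger_gap: 0.0591
clock: 20.45
tool_pos: [0.4379, -0.2955, 0.1117]
ee_rot: [0.346, -3.121, -0.002]
ft_force: [0.3, -0.6, -0.3]
finger_gap: 0.034
20.45 [ 0.4379 -0.2955  0.1117] [ 0.3 -0.6 -0.3]
px [251. 297.] rect [ 521.9 -277.4  161.6   27.3  -77.4] shift [-8.59 -0.07 -0.01] turn -89.9
px [477. 299.] rect [ 482.9 -101.7   62.7   38.   -83.2] shift [-8.640e+00  1.793e+01  1.000e-02] turn -84.2
px [254. 181.] rect [ 440.4 -296.2  132.8   82.2   12.6] shift [-0.22 -0.12 -0.  ] turn 0.1
```

View pics/w9.png

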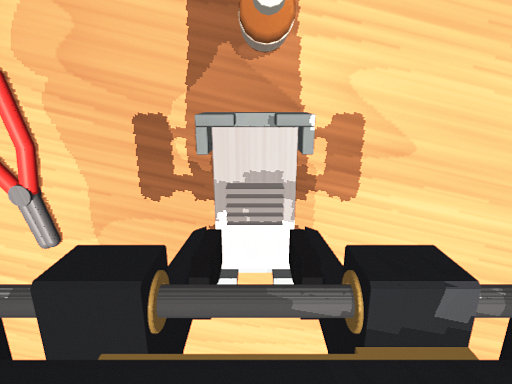

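The cover is inside the guides, fins up and square. I press down on the fins with closed fingers; home corresponds to a tip height of about 0.054.

```bash
python3 -m inch '[[[-0.2,-0.1,1,0,0,0,0],[0,0,2,0,0,0,0],[0,0,1,0,0,0,0],[0,0,0.5,0,0,0,0],[0,0,0.5,0,0,0,0],[0,0,0.3,0,0,0,0],[0,0,0,0,0,0,0]]]' 30;python3 -m inch '[[[0,0,0.2,0,0,0,0],[0,0,0.2,0,0,0,0],[0,0,0.1,0,0,0,0],[0,0,0,0,0,0,0]]]'
```

```text
clock: 21.2
tool_pos: [0.4406, -0.2964, 0.0596]
ee_rot: [0.346, -3.122, -0.0]
ft_force: [0.5, -0.4, 1.1]
finger_gap: 0.0001
clock: 21.6
tool_pos: [0.4406, -0.2964, 0.0546]
ee_rot: [0.346, -3.122, -0.0]
ft_force: [-0.1, -0.4, -0.6]
finger_gap: 0.0007
```

```bash
python3 -m inch '[[[0,0,0.1,0,0,0,0],[0,0,0,0,0,0,0]]]'
```

```text
clock: 21.8
tool_pos: [0.4407, -0.2964, 0.0545]
ee_rot: [-0.346, 3.122, -0.001]
ft_force: [-1.3, 0.0, 7.8]
finger_gap: 0.0
```

```bash
python3 -m inch '[[[0,0,0.15,0,0,0,0],[0,0,0.15,0,0,0,0],[0,0,0.1,0,0,0,0],[0,0,0,0,0,0,0],[0,0,0,0,0,0,0]]]'
```

```text
clock: 22.3
tool_pos: [0.4407, -0.2965, 0.0543]
ee_rot: [-0.346, 3.122, -0.006]
ft_force: [-8.6, 4.3, 45.7]
finger_gap: 0.0006
```

Firm stop at 0.0543 m under 46 N. I check that the pile is level by pressing lightly near both ends of the cover, where home is a tip height of 0.038.

```bash
python3 -m inch '[[[0,0,-2,0,0,0,0],[3.3,0,0,0,0,0,0],[0,0,1,0,0,0,0],[0,0,1.5,0,0,0,0],[0,0,0.7,0,0,0,0],[0,0,0.3,0,0,0,0],[0,0,0.2,0,0,0,0],[0,0,0,0,0,0,0]]]' 
python3 -m inch '[[[0,0,0.15,0,0,0,0],[0,0,0,0,0,0,0],[0,0,0,0,0,0,0]]]'
```

```text
clock: 23.1
tool_pos: [0.4081, -0.3036, 0.0382]
ee_rot: [-0.348, 3.122, -0.008]
ft_force: [-10.8, 6.8, 64.5]
finger_gap: 0.0002
clock: 23.4
tool_pos: [0.4082, -0.3036, 0.0381]
ee_rot: [-0.348, 3.122, -0.01]
ft_force: [-13.2, 7.3, 80.4]
finger_gap: 0.0001
```

```bash
python3 -m inch '[[[0,0,-4,0,0,0,0],[-3.3,0,0,0,0,0,0],[-3.3,0,0,0,0,0,0],[0,0,1.5,0,0,0,0],[0,0,1,0,0,0,0],[0,0,0.5,0,0,0,0],[0,0,0,0,0,0,0]]]' 
python3 -m inch '[[[0,0,0.2,0,0,0,0],[0,0,0.2,0,0,0,0],[0,0,0,0,0,0,0]]]'
```

```text
clock: 24.1
tool_pos: [0.4713, -0.2892, 0.0401]
ee_rot: [0.345, -3.12, -0.001]
ft_force: [-0.1, -0.3, -0.3]
finger_gap: 0.0006
clock: 24.4
tool_pos: [0.4725, -0.2895, 0.0385]
ee_rot: [0.345, -3.122, 0.002]
ft_force: [-2.2, 1.1, 9.4]
finger_gap: 0.0002
```

Contact is at 0.0385 on this side and 0.0381 on the other, so it is level within 0.4 mm. I press a little more, back off well clear, and take a final picture.

```bash
python3 -m inch '[[[0,0,0.2,0,0,0,0],[0,0,0.15,0,0,0,0],[0,0,0,0,0,0,0]]]' ; python3 -m inch '[[[0,0,-3,0,0,0,0],[0,0,-4,0,0,0,0],[-2,0,-2,0,0,0,0],[-4,0,0,0,0,0,0],[-4,0,0,0,0,0,0],[0,0,0,0,0,0,0],[0,0,0,0,0,0,0]]]'
python3 - <<'E'
from h import *;import pickle
t=arm.snapshot("top");s=arm.snapshot("scene");o=pickle.load(open("s0.pkl","rb"))["top"]
for c in blobs(grey(t)):
    r=np.round(rect(t,c,.007),1)
    if r[0]>400: print(r)
a=t["color"][180:260,300:380];b=s["color"][190:270,120:220]
cv2.imwrite("pics/end.png",np.hstack([cv2.resize(a,(400,400),interpolation=3),cv2.resize(b[:, :],(400,400),interpolation=3)])[:,:,::-1])
E
```

```text
clock: 24.7
tool_pos: [0.4726, -0.2895, 0.0383]
ee_rot: [-0.346, 3.122, -0.006]
ft_force: [-8.7, 3.7, 41.2]
finger_gap: 0.0003
clock: 25.4
tool_pos: [0.5706, -0.2668, 0.1237]
ee_rot: [0.347, -3.122, -0.0]
ft_force: [-0.5, 0.4, -0.6]
finger_gap: 0.0007
[ 438.6 -296.2  131.6   74.    11.8]
[481.1  -3.6  52.1  38.  -58.6]
[672.6 370.1  84.1  58.5 -29.3]
[689.2 161.6  52.1  49.2  44.9]
[622.8 628.4 259.1 231.4 -84.2]
[730.  361.1  71.1  50.8  77.8]
[919.5 -63.8 488.4 120.9  89.1]
```

View pics/end.png

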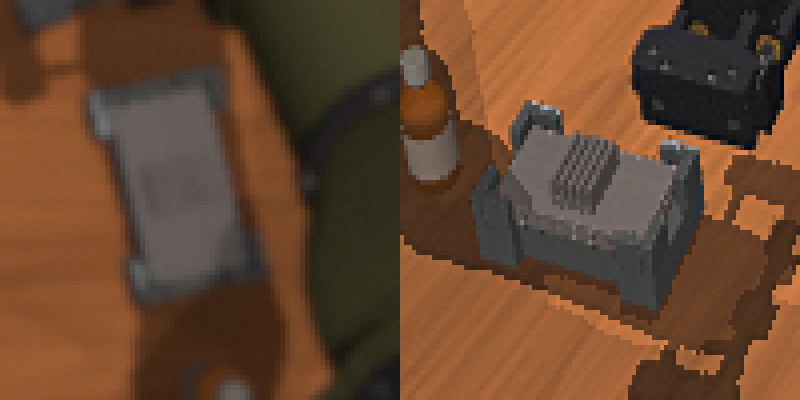

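The final picture shows the pile seated flat between the guides, fins up, with the gripper clear and the bottle standing.

```bash
python3 -c "
from rig import arm
print(arm.read_state()['ft_force']);print(arm.sign_off())"
```

```text
[-0.14440967  0.17450749  0.41974548]
the job is handed in; nothing more can be done
None
```

The instrument case is closed up and handed in after about 25 s of robot time. The frame lies between the guides and was pressed home, and the cover was laid on it fins up and pressed home too.

| Last check | Tip height measured | Tip height expected when home | Press force |
|---|---|---|---|
| Frame, long bars | 32.3 mm | 32 mm | 39 N |
| Cover, on the fins | 54.3 mm | 54 mm | 46 N |
| Cover, end nearer the bottle | 38.1 mm | 38 mm | 80 N |
| Cover, other end | 38.3 mm | 38 mm | 41 N |

- **Level:** the pile is level to about 0.2 mm end to end. I did not probe the tilt across its width.
- **Final pictures:** these show the plates square between the guides, the gripper clear, and the breadboard, spool and bottle in place. Breadboard and spool re-measured within 2 mm of their start. The arm hid the blank plate in the last overhead view, so I did not re-measure it; the robot did not come near it.
- **Case outline disagreement:** the last overhead outline of the case read 74 mm wide and 11.8°, against 80 mm and 12.8° measured before. I put that down to shadow on the case but did not check it further.
- **Force:** the 80 N press on one end was higher than I planned, but below the 120 N wrist limit.

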